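# Hold the sample cell in the open light path of the photometer

## Robot

A 6-joint arm with a two-finger parallel gripper is mounted at the origin on the work surface. World frame = base frame: x ahead of the robot, y to its left, z up, the work surface at z = 0. Lengths are in m, angles in rad, forces in N, time in s.
With the tool pointing down it reaches from about 0.375 to 0.825 m from the base axis. Payload 5.5 kg.
Tool frame: the origin (TCP) lies on the front face of the gripper's body, between the roots of the fingers; the fingertips stand 73 mm ahead of it and the grasp point (between the pads) lies 54 mm ahead of it; z points along the fingers, y is the line along which they close (so a half turn about z gives the same grasp; the last joint's range is limited). The gripper opens to 85 mm and grips with 20 to 120 N. Pads are 22 mm wide; open, the fingers measure 114 mm over their backs; the gripper's body (76 mm by 85 mm) begins 54 mm behind the grasp point. The pads swing forward as they close: fully open they stand 13 mm farther back than shut.
Start: joints at [1.165, 0.314, -0.047, 1.21, 0, 1.571], TCP at [0.237, 0.551, 0.304] pointing down, gripper open.
Joint ranges: [-2.67, 2.67], [-0.69, 1.73], [-1.03, 1.25], [-2.08, 2.16], [-1.42, 1.45], [-3.14, 3.14]. Speed limits (rad/s): [2.39, 2.39, 3.01, 3.14, 3.14, 3.14].

## Interface

Orientations are given as a unit quaternion [w, x, y, z].
In Python, from workcell import sense, imaging, r gives the robot as it stands.
- The arm moves only by the shell command python3 -m handwheel 'ROWS' [FORCE]. ROWS is JSON, a list of rows, each an object with "translation": the shift along the tool's x, y, z in m, a list of three; "rotation": the turn, a rotation vector about the tool's x, y, z in degrees, a list of three; "fingers": the opening, from 0 (shut) to 1 (fully open). In form: [{"translation": [tx, ty, tz], "rotation": [ax, ay, az], "fingers": fingers}, ...]. A call has 1 to 20 rows; each row is the pose to reach, as a shift and turn from the pose commanded when the call began, along the tool's axes at that moment; what a row does not reach only later rows make up. A row lasts 1/10 s, in which the tool goes at most 50 mm and 8.59 degrees, less where a joint would pass 70% of its speed; a pose out of reach is approached as far as the arm can. A call with a gripper value outside its range is refused whole. The fingers move at their own pace and stop on an object; FORCE is the grip in N (left out, the last holds). Time passes only in rows, so rows that repeat a pose let the fingers close. It gives the time, the measured TCP pose, the force, the opening and the grip force at its end, in the units of the state.
- sense(): the state, without advancing time (a new reading comes with each control period).
- imaging.snapshot(name): name is "side" or "top" or "wrist"; returns the picture (480x640x3 uint8, blue, green, red); there is no depth.
- imaging.camera_params(name): a dict with "fov_y" (degrees; the focal length in pixels is half the picture's height over the tangent of half this angle, whatever the lens; pixels are square), "cx", "cy" (the principal point, pixels), "k1" (the pictures are not rectified: a ray, as slopes to the right and down, at radius r is drawn at 1 + k1 r^2 times it, then the intrinsics apply), "T" (4x4, takes a point from camera to world coordinates); the wrist camera has in their place "T_tool_cam" (4x4, takes a point from camera to tool coordinates, whose origin is the TCP and whose axes are the flange's). Camera axes: x right, y up, looking along -z (the intrinsics and any distortion apply to the point x, -y, -z); pixel columns grow to the right and rows downward; lengths in m; the calibration is good to about 2 mm. A picture is of the moment at which its call begins: read the wrist's pose just before it. camera_params takes no time and is no camera call.
- r.job_done(): hands the job in; it is judged then, once.
Trained networks look in the newest picture that a camera, given by its name, has taken for a name from the list of things; names that differ only in an ending like _2 or _b are one class to them, and where a whole thing is asked for, a point or a joint stands for the part that bears it (a point fixed in the world has none). Each returns a list of dicts, best first, with "score" (0 to 1); they miss things now and then, are a little off and sometimes report something else, mostly with a low value. They report only what shows in the picture. A call takes as long as a camera call.
- imaging.boxes_of(target, camera): "xy" ([column, row] in pixels, amid what is visible of it).
- imaging.pinpoint(target, camera): "xy" ([column, row] in pixels: a listed point, or the origin of a listed thing).
The state is a dict: "clock": time; "joints": joint angles; "qd": joint speeds; "tau": joint torques, N m; "eef_pos": TCP position; "orientation": TCP orientation; "force": force on the tool from outside, world axes, zero at the start; "moment": the same for the moment, N m; "finger_gap": finger opening in m; "finger_force": force on a finger pad.
Only numpy, scipy, OpenCV 4.12 (cv2) and the standard library are available. Lean on these libraries where they do the work, as an engineer would, in place of code of your own. Each camera call takes 0.05 s, during which the arm holds its last target. There are 200 camera calls.

## Task

Pick up the stoppered glass cell from the stand, gripping it by its two frosted faces only (never the clear glass or the stopper), and hold it upright in whichever of the photometer's two light paths is not closed by the solid shutter plate, midway between lamp and detector, with the clear faces square to the light so that the beam passes through the middle of the cell's window. Do not let the cell touch the photometer or the shutter and leave everything else where it stands; finish while still holding the cell steady there in the air, not letting go.

Things in the scene. Friction and masses are not known exactly. Their poses are not given: they have to be found in the camera images.
- cell: sample cell: upright glass cell 30 (x) by 22 (y) by 58 mm high, 90 g, with a round white stopper (14 mm wide, 8 mm high) on top. Origin: centre of its underside, z up. Frosted whitish faces look along +y and -y: plates 27 mm wide, full height, 3 mm proud of the glass, 22 mm over their outsides. Clear faces look along +x and -x. Stands in a pocket of the stand, its x along the stand's x
- cell_glass: the clear glass and stopper of the cell, a rigid part of the cell with the same origin and axes; the fingers must not touch it
- cell_window (a point): the middle of the cell's window, on its vertical centre line 20 mm above its underside; the beam has to pass here. Axes as the cell's
- stand: grey cell stand, fixed, 200 (x) by 56 (y) by 14 mm high; three pockets 35 by 27 mm, at x = -66, 0 and +66 mm, floor 6 mm above the table. The cell, the vial and the steel weight stand in them, in any order. Origin: centre of its underside
- photometer: two-path photometer, fixed: base plate 320 (x) by 260 (y) by 18 mm; white lamp housing along its -x edge, two grey detector boxes at its +x edge, up to 133 mm above the table. Paths run along x at y = +80 and -80 mm, 100 mm above the table. Each is free from x = -60 (the inserts) to +83 mm (detector's lens tube), open above. Origin: centre of underside, z up; x from lamp to detector
- path_left (a point): middle of the light path on the photometer's +y side: its x = +15 mm, y = +80 mm, 100 mm above the table; axes as the photometer's. The window of the cell belongs here if this path is not shuttered
- path_right (a point): middle of the light path on the photometer's -y side: its x = +15 mm, y = -80 mm, 100 mm above the table; axes as the photometer's. The window of the cell belongs here if this path is not shuttered
- shutter: solid steel plate, fixed, 50 mm wide, on the photometer's base before one lamp tube (83 mm from that path's middle, lamp side), with a flat tab at its top, 143 mm above the table, bent towards the lamp: it closes that path. The other, open path has a steel frame with an open window and no tab. Origin: centre of its underside, 18 mm above the table
- vial: amber round vial, 22 mm across, 48 mm high, in the stand; bystander. Origin: underside
- steel_weight: knobbed steel weight, 23 mm across, 42 mm high, in the stand; bystander. Origin: underside
- weigh_cup: small aluminium cup, 52 mm across, 30 mm high; bystander. Origin: underside
- wash_bottle: white bottle, 60 mm across, 150 mm high; bystander. Origin: underside
- flour_jar: glass jar, 72 mm across, 90 mm high; bystander. Origin: underside
- beaker: glass beaker, 70 mm across, 85 mm high; bystander. Origin: underside
- spatula: spatula with black handle, 200 mm long, lying flat along its x; bystander. Origin: underside

How it is judged:
By the outcome, as a careful person would: the job done as asked, in the order asked, and still so for the second after the job is handed in, while the arm keeps its last pose, push and grip.
It also fails if it takes over 34 s, if anything falls off the work surface, if the arm or the gripper's body presses on something with over 40 N, if the wrist force passes 120 N, or if a joint passes its speed limit or range.

## Working session

There is one attempt and no reset: what is moved stays moved. The work goes in short steps, Python scripts to look and compute and a shell command to move; the robot and the scene stay as the last step left them, time stands still between calls to the robot, and variables do not carry over. Pictures are saved under pics/ and viewed, at most 10 in all, crops included, and the job is handed in when it is done.

```bash
mkdir -p pics; python3 - <<'E'
from workcell import sense, imaging
import cv2
for c in ("top","side"):
    cv2.imwrite(f"pics/{c}1.png",imaging.snapshot(c)); print(c,imaging.camera_params(c))
    for n in ["cell","stand","photometer","shutter","path_left","path_right","cell_window"]:
        try: print(n,[(d["xy"],round(d["score"],2)) for d in imaging.pinpoint(n,c)[:2]])
        except Exception as e: print(n,e)
print(imaging.camera_params("wrist")); print(sense())
E
```

```text
top {'fov_y': 52.03474163356895, 'cx': 316.5966780154142, 'cy': 237.82031287673993, 'k1': -0.026851719944257148, 'T': array([[-2.28853468e-02,  9.85519125e-01, -1.68012842e-01,
         3.17188274e-01],
       [-9.99728793e-01, -2.32846455e-02, -4.06655581e-04,
        -1.91441552e-02],
       [-4.31288632e-03,  1.67957969e-01,  9.85784723e-01,
         1.24756476e+00],
       [ 0.00000000e+00,  0.00000000e+00,  0.00000000e+00,
         1.00000000e+00]])}
cell [([192.3, 269.7], 0.54)]
stand [([207.3, 250.7], 0.69), ([329.0, 200.4], 0.16)]
photometer [([361.0, 211.3], 0.59)]
shutter [([394.8, 239.4], 0.87)]
path_left [([329.5, 201.3], 0.85)]
path_right [([396.4, 194.5], 0.76), ([360.0, 210.1], 0.57)]
cell_window [([188.3, 264.1], 0.59)]
side {'fov_y': 55.21743665892725, 'cx': 316.2951948694454, 'cy': 235.29190375955835, 'k1': -0.03920051100408029, 'T': array([[ 0.93043579,  0.25341739, -0.26470524,  0.21565763],
       [-0.36622726,  0.66849155, -0.6472995 , -0.68580681],
       [ 0.01291626,  0.69921289,  0.71479682,  0.84363598],
       [ 0.        ,  0.        ,  0.        ,  1.   
[... 718 characters left out ...]
.00000000e+00]])}
{'clock': 0.8, 'joints': array([ 1.16500761e+00,  3.13454232e-01, -4.70636454e-02,  1.21019183e+00,
       -2.34834306e-05,  1.57078180e+00]), 'qd': array([-0.00013187, -0.0001641 ,  0.00032822, -0.00024428, -0.00093751,
        0.00088379]), 'tau': array([ 1.90208057e-04, -5.39386654e+01,  3.40033758e+01,  1.20671630e-03,
       -5.69431734e-05, -1.13037739e-06]), 'eef_pos': array([0.23685781, 0.55128663, 0.30394292]), 'orientation': array([2.02281161e-05, 2.01498047e-01, 9.79488915e-01, 4.00543396e-05]), 'force': array([-0.44631462, -0.37438307,  1.29131892]), 'moment': array([-0.02279361,  0.02882375, -0.00026966]), 'finger_force': 0.0, 'finger_gap': 0.08553102438961169}
```

View pics/top1.png

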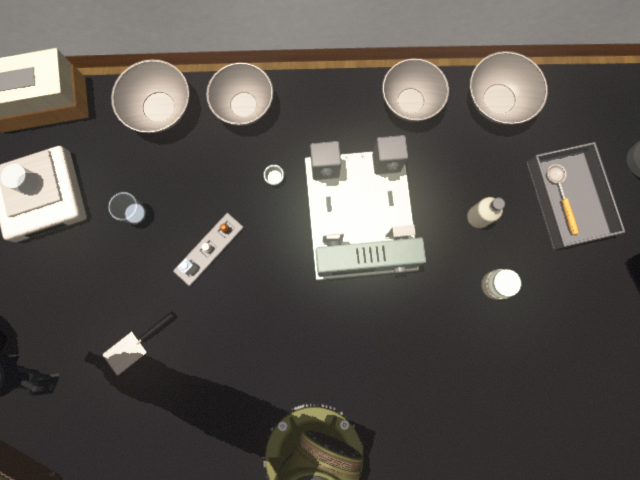

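View pics/side1.png

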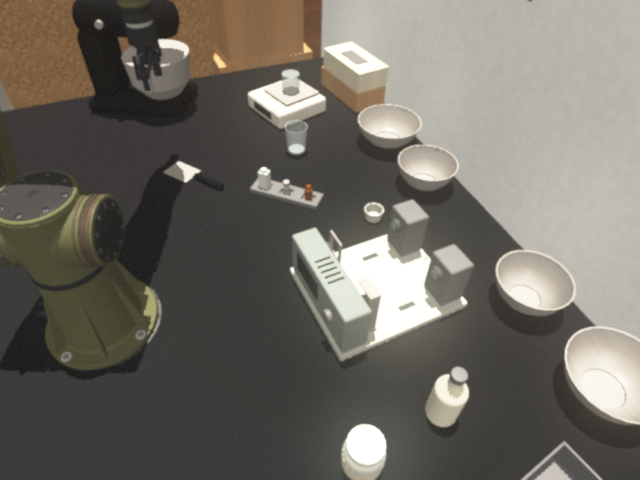

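The top view shows the stand around (208,249) with the cell at its lower-left end (190,267), and the photometer around (362,213) with its lamp at the bottom. In the side view, the inserts are at (335,245), a frame that looks open, and (372,290), which looks like a solid plate. I'll zoom in on these and compute positions.

```bash
cat > h.py <<'E'
import numpy as np, cv2
from workcell import sense, imaging
from scipy.spatial.transform import Rotation as R
def cam(name, s=None):
    p=imaging.camera_params(name)
    if "T" in p: T=p["T"]
    else:
        s=s or sense(); q=s["orientation"]; W=np.eye(4)
        W[:3,:3]=R.from_quat([q[1],q[2],q[3],q[0]]).as_matrix(); W[:3,3]=s["eef_pos"]; T=W@p["T_tool_cam"]
    f=240/np.tan(np.radians(p["fov_y"]/2))
    return dict(f=f,cx=p["cx"],cy=p["cy"],k=p["k1"],T=T)
def ray(c,uv):
    d=np.array([(uv[0]-c["cx"])/c["f"],(uv[1]-c["cy"])/c["f"]]); u=d.copy()
    for _ in range(20): u=d/(1+c["k"]*(u@u))
    return c["T"][:3,3], c["T"][:3,:3]@np.array([u[0],-u[1],-1])
def atz(c,uv,z):
    o,d=ray(c,uv); return o+d*(z-o[2])/d[2]
def proj(c,P):
    q=c["T"][:3,:3].T@(np.asarray(P,float)-c["T"][:3,3]); u=np.array([q[0],-q[1]])/-q[2]; u=u*(1+c["k"]*(u@u))
    return np.array([c["cx"],c["cy"]])+c["f"]*u
def tri(obs):
    A=np.zeros((3,3));b=np.zeros(3)
    for c,uv in obs:
        o,d=ray(c,uv); d=d/np.linalg.norm(d); M=np.eye(3)-np.outer(d,d); A+=M;b+=M@o
    return np.linalg.solve(A,b)
E
python3 - <<'E'
from h import *
t,s=cam("top"),cam("side")
def hh(n,a,b,z=None): print(n,tri([(t,a),(s,b)]).round(4), atz(t,a,z).round(4),atz(s,b,z).round(4))
hh("stand",(207.3,250.7),(284.9,192.9),0)
hh("cell",(192.3,269.7),(262.2,185.8),.006)
hh("win",(188.3,264.1),(264.3,182.9),.026)
hh("phot",(361,211.3),(376.6,286.6),0)
hh("pl",(329.5,201.3),(369.1,234),.1)
hh("pr",(396.4,194.5),(405.5,283.2),.1)
T=cv2.imread("pics/top1.png");S=cv2.imread("pics/side1.png")
a=cv2.resize(T[200:300,165:265],(400,400),interpolation=2); b=cv2.resize(T[130:290,295:435],(400,457),interpolation=2)[:400]
b=cv2.resize(T[190:290,300:440],(560,400),interpolation=2)[:, :400]
c=cv2.resize(S[215:335,285:405],(400,400),interpolation=2)
cv2.imwrite("pics/z1.png",np.hstack([c,b]))
print(sense()["clock"])
E
```

```text
stand [0.5038 0.2617 0.0035] [0.5029 0.2628 0.    ] [0.5065 0.2655 0.    ]
cell [0.4515 0.296  0.0186] [0.4541 0.299  0.006 ] [0.4539 0.3111 0.006 ]
win [0.4635 0.307  0.0178] [0.4662 0.3042 0.026 ] [0.4574 0.2974 0.026 ]
phot [ 0.5938 -0.1343  0.0111] [ 0.597  -0.1355  0.    ] [ 0.5981 -0.1269  0.    ]
pl [ 0.6024 -0.0522  0.1013] [ 0.6009 -0.0516  0.1   ] [ 0.6051 -0.0512  0.1   ]
pr [ 0.6107 -0.2112  0.1068] [ 0.6139 -0.2129  0.1   ] [ 0.6128 -0.2067  0.1   ]
0.8
```

View pics/z1.png

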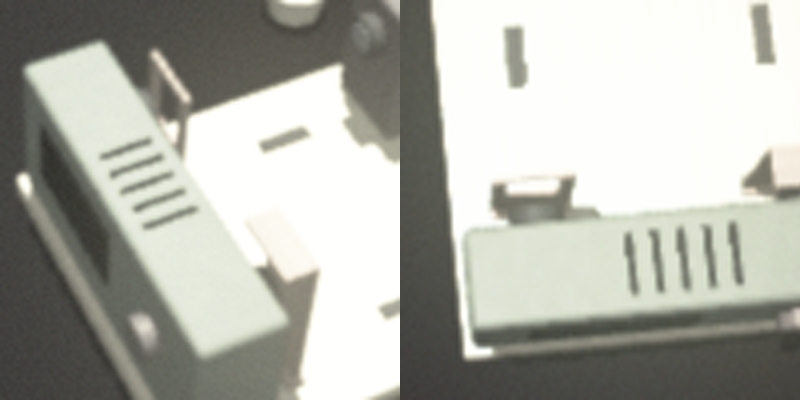

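The zoom shows the +y (left) insert is an open frame, at (520,190) right and (170,90) left. The -y insert is solid with a tab, at (285,245). So path_left is the open one. Next I'll get the stand and photometer yaw from the top image and work out a wrist view above the cell.

```bash
cat >> h.py <<'E'
def delta(p,yaw,s=None):
    """tool-frame shift and turn to reach TCP p, tool down, tool y along world angle yaw(deg) (mod 180, nearest)"""
    s=s or sense(); q=s["orientation"]; A=R.from_quat([q[1],q[2],q[3],q[0]]).as_matrix()
    best=None
    for k in (0,180):
        a=np.radians(yaw+k); y=np.array([np.cos(a),np.sin(a),0]); z=np.array([0,0,-1.]); B=np.c_[np.cross(y,z),y,z]
        rv=R.from_matrix(A.T@B).as_rotvec(degrees=True)
        if best is None or np.linalg.norm(rv)<np.linalg.norm(best): best=rv
    return (A.T@(np.asarray(p)-s["eef_pos"])).round(4), best.round(2)
E
python3 - <<'E'
from h import *
t=cam("top"); T=cv2.imread("pics/top1.png"); g=cv2.cvtColor(T,6)
s=sense();q=s["orientation"];print(R.from_quat([q[1],q[2],q[3],q[0]]).as_matrix().round(3))
def rect(seed,z,th):
    m=(g>th).astype(np.uint8); n,l=cv2.connectedComponents(m); k=l[seed[1],seed[0]]
    c=cv2.findContours((l==k).astype(np.uint8),0,2)[0][0]; b=cv2.boxPoints(cv2.minAreaRect(c))
    P=np.array([atz(t,x,z)[:2] for x in b]); print(b.round(1).tolist()); print(P.round(4).tolist(),P.mean(0).round(4))
    for i in range(2): d=P[i+1]-P[i]; print(np.linalg.norm(d).round(4),np.degrees(np.arctan2(d[1],d[0])).round(2))
rect((217,240),.014,70); rect((362,200),.018,200)
print(delta([.455,.302,.23],48,s)); print(delta([.455,.302,.23],48+180,s))
E
```

```text
[[-0.919  0.395  0.   ]
 [ 0.395  0.919  0.   ]
 [-0.     0.    -1.   ]]
[[171.1999969482422, 270.79998779296875], [226.6999969482422, 210.5], [244.1999969482422, 226.60000610351562], [188.6999969482422, 286.8999938964844]]
[[0.4517, 0.3504], [0.6042, 0.2111], [0.5609, 0.1659], [0.4101, 0.3051]] [0.5067 0.2581]
0.2065 -42.39
0.0627 -133.76
[[304.29998779296875, 157.39999389648438], [406.29998779296875, 147.6999969482422], [417.79998779296875, 268.8999938964844], [315.79998779296875, 278.6000061035156]]
[[0.7404, 0.0086], [0.7607, -0.2591], [0.4417, -0.2708], [0.4234, -0.0143]] [ 0.5915 -0.1339]
0.2685 -85.67
0.3192 -177.89
(array([-0.2988, -0.1429,  0.0739]), array([1.000e-02, 0.000e+00, 1.875e+01]))
(array([-0.2988, -0.1429,  0.0739]), array([1.000e-02, 0.000e+00, 1.875e+01]))
```

```bash
python3 -m handwheel '[{"translation":[-0.15,-0.07,0.0],"rotation":[0,0,9],"fingers":1},{"translation":[-0.15,-0.07,0.0],"rotation":[0,0,9],"fingers":1},{"translation":[-0.15,-0.07,0.0],"rotation":[0,0,9],"fingers":1},{"translation":[-0.3,-0.143,0.074],"rotation":[0,0,19.5],"fingers":1},{"translation":[-0.3,-0.143,0.074],"rotation":[0,0,19.5],"fingers":1},{"translation":[-0.3,-0.143,0.074],"rotation":[0,0,19.5],"fingers":1},{"translation":[-0.3,-0.143,0.074],"rotation":[0,0,19.5],"fingers":1},{"translation":[-0.3,-0.143,0.074],"rotation":[0,0,19.5],"fingers":1},{"translation":[-0.3,-0.143,0.074],"rotation":[0,0,19.5],"fingers":1},{"translation":[-0.3,-0.143,0.074],"rotation":[0,0,19.5],"fingers":1},{"translation":[-0.3,-0.143,0.074],"rotation":[0,0,19.5],"fingers":1}]'
python3 - <<'E'
from h import *
s=sense(); im=imaging.snapshot("wrist"); cv2.imwrite("pics/w1.png",im); c=cam("wrist",s)
print(s["clock"],s["eef_pos"],s["joints"].round(3))
np.savez("w1.npz",T=c["T"])
for n,z in (("cell",.006),("cell_window",.026),("stand",0)):
    for d in imaging.pinpoint(n,"wrist")[:1]: print(n,d["xy"],d["score"],atz(c,d["xy"],z))
E
```

```text
clock: 1.9
eef_pos: [0.4557, 0.3027, 0.2306]
orientation: [0.0, 0.364, 0.932, 0.001]
force: [0.3, 0.7, 0.5]
finger_gap: 0.0854
finger_force: 0.0
1.9 [0.45565048 0.30272813 0.23063844] [ 0.586  0.255 -0.297  1.018  0.     1.331]
cell [330.1, 225.9] 0.56 [0.46221532 0.30448637 0.006     ]
cell_window [325.8, 232.3] 0.88 [0.4595324  0.30156691 0.026     ]
stand [328.7, 288.8] 0.98 [0.50973955 0.25960752 0.        ]
```

View pics/w1.png

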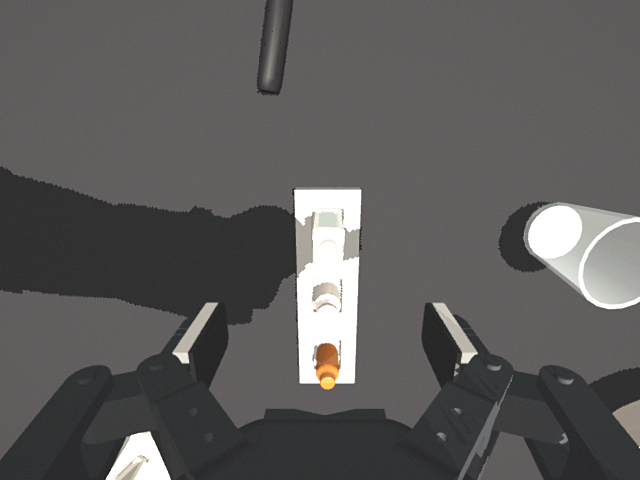

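The wrist view shows the stand's top corners near (295,188), (361,188), (355,383) and (300,383). The cell is at (328,230), then the weight, then the vial.

```bash
python3 - <<'E'
from h import *
c=cam("wrist"); im=cv2.imread("pics/w1.png")
P=np.array([atz(c,x,.014)[:2] for x in [(295,188),(361,188),(355,383),(300,383)]])
print(P.round(4).tolist(),P.mean(0))
for i in range(4): d=P[(i+1)%4]-P[i]; print(np.linalg.norm(d).round(4),np.degrees(np.arctan2(d[1],d[0])).round(2))
d=(P[3]+P[2]-P[0]-P[1])/2; u=d/np.linalg.norm(d); cc=P.mean(0)-.066*u; print("cell",cc,"axis",np.degrees(np.arctan2(u[1],u[0])))
# predicted cell outline at z=.064 & bottom
v=np.array([-u[1],u[0]])
big=cv2.resize(im[170:400,270:390],None,fx=4,fy=4,interpolation=2)[:600]
def dr(cen,z,hx,hy,col):
    q=[cen+a*hx*u+b*hy*v for a,b in((-1,-1),(-1,1),(1,1),(1,-1))]
    q=np.array([(proj(c,[*x,z])-[270,170])*4+1.5 for x in q]).astype(int); cv2.polylines(big,[q],True,col,1)
dr(cc,.064,.015,.011,(0,0,255)); dr(cc,.006,.015,.011,(0,255,0)); dr(cc,.014,.0175,.0135,(255,0,0)); dr(P.mean(0),.014,.1,.028,(255,0,255))
cv2.imwrite("pics/w1z.png",big)
E
```

```text
[[0.4157, 0.306], [0.4534, 0.347], [0.6025, 0.211], [0.564, 0.1692]] [0.50890189 0.25829566]
0.0558 47.44
0.2018 -42.36
0.0569 -132.63
0.2017 137.31
cell [0.46026094 0.30290572] axis -42.52485933357266
```

View pics/w1z.png

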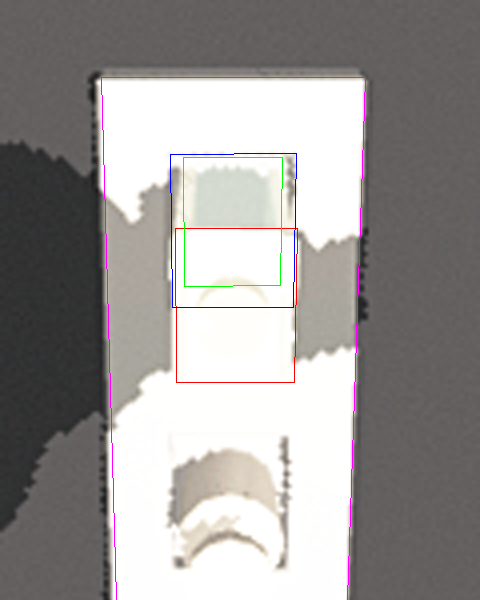

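```bash
python3 -c "
from h import *
print(delta([.4603,.3029,.098],47.5))"
```

```text
(array([-0.003 ,  0.0035,  0.1323]), array([ 0.04,  0.01, -0.16]))
```

```bash
python3 -m handwheel '[{"translation":[-0.003,0.0035,0.03],"rotation":[0,0,0],"fingers":0.7},{"translation":[-0.003,0.0035,0.06],"rotation":[0,0,0],"fingers":0.7},{"translation":[-0.003,0.0035,0.09],"rotation":[0,0,0],"fingers":0.7},{"translation":[-0.003,0.0035,0.11],"rotation":[0,0,0],"fingers":0.7},{"translation":[-0.003,0.0035,0.125],"rotation":[0,0,0],"fingers":0.7},{"translation":[-0.003,0.0035,0.132],"rotation":[0,0,0],"fingers":0.7},{"translation":[-0.003,0.0035,0.132],"rotation":[0,0,0],"fingers":0.7},{"translation":[-0.003,0.0035,0.132],"rotation":[0,0,0],"fingers":0.7},{"translation":[-0.003,0.0035,0.132],"rotation":[0,0,0],"fingers":0.7}]'
python3 - <<'E'
from h import *
s=sense(); print(delta([.4603,.3029,.098],47.5,s),s["clock"])
im=imaging.snapshot("wrist"); cv2.imwrite("pics/w2.png",im)
E
```

```text
clock: 3.0
eef_pos: [0.4613, 0.3025, 0.099]
orientation: [0.001, 0.364, 0.931, 0.001]
force: [0.2, 1.0, 0.0]
finger_gap: 0.0598
finger_force: 0.0
(array([ 0.001 , -0.0004,  0.001 ]), array([ 0.1 ,  0.03, -0.24])) 3.0
```

View pics/w2.png

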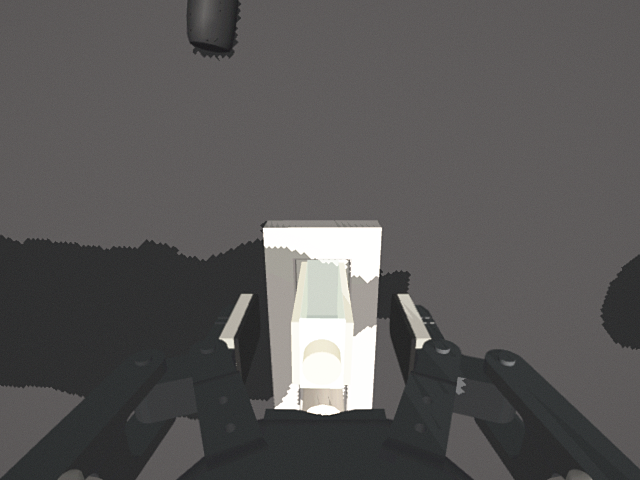

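The cell's top front edge is at row 318, columns 292–352, and its stopper is around (321,352), between the pads at columns 245 and 405. I'll check the centring numerically.

```bash
python3 - <<'E'
from h import *
s=sense();c=cam("wrist",s);q=s["orientation"];A=R.from_quat([q[1],q[2],q[3],q[0]]).as_matrix()
f=lambda uv,z:(A.T@(atz(c,uv,z)-s["eef_pos"])).round(4)
for uv,z in [((292,318),.064),((352,318),.064),((303,258),.006),((341,258),.006),((341,262),.006),((303,350),.072),((340,350),.072),((321,342),.072),((239,295),.025),((408,295),.025)]: print(uv,z,f(uv,z))
E
```

```text
(292, 318) 0.064 [ 0.0158 -0.0111  0.0349]
(352, 318) 0.064 [0.0158 0.0101 0.035 ]
(303, 258) 0.006 [ 0.0161 -0.0106  0.0929]
(341, 258) 0.006 [0.0161 0.0089 0.093 ]
(341, 262) 0.006 [0.0139 0.0089 0.093 ]
(303, 350) 0.072 [ 0.0083 -0.0069  0.0269]
(340, 350) 0.072 [0.0083 0.0056 0.027 ]
(321, 342) 0.072 [ 0.0115 -0.0008  0.027 ]
(239, 295) 0.025 [ 0.0047 -0.04    0.0739]
(408, 295) 0.025 [0.0048 0.0399 0.074 ]
```

```bash
python3 -m handwheel '[{"translation":[0.001,-0.0005,0.001],"rotation":[0,0,0],"fingers":0.7},{"translation":[0.001,-0.0005,0.001],"rotation":[0,0,0],"fingers":0.5},{"translation":[0.001,-0.0005,0.001],"rotation":[0,0,0],"fingers":0.35},{"translation":[0.001,-0.0005,0.001],"rotation":[0,0,0],"fingers":0.1},{"translation":[0.001,-0.0005,0.001],"rotation":[0,0,0],"fingers":0.1},{"translation":[0.001,-0.0005,0.001],"rotation":[0,0,0],"fingers":0.1},{"translation":[0.001,-0.0005,0.001],"rotation":[0,0,0],"fingers":0.1},{"translation":[0.001,-0.0005,0.001],"rotation":[0,0,0],"fingers":0.1},{"translation":[0.001,-0.0005,0.001],"rotation":[0,0,0],"fingers":0.1}]' 40
python3 -c "
from h import *
print(delta([.4603,.3029,.098],47.5))"
```

```text
clock: 3.95
eef_pos: [0.4597, 0.3024, 0.0971]
orientation: [0.0, 0.364, 0.931, 0.0]
force: [-0.0, 0.1, 3.7]
finger_gap: 0.0216
finger_force: 39.7
(array([-0.0001,  0.0008, -0.0009]), array([ 0.02,  0.  , -0.25]))
```

```bash
python3 -m handwheel '[{"translation":[0,0,-0.02],"rotation":[0,0,0],"fingers":0.1},{"translation":[0,0,-0.05],"rotation":[0,0,0],"fingers":0.1},{"translation":[0,0,-0.09],"rotation":[0,0,0],"fingers":0.1},{"translation":[0,0,-0.13],"rotation":[0,0,0],"fingers":0.1},{"translation":[0,0,-0.173],"rotation":[0,0,0],"fingers":0.1},{"translation":[0,0,-0.173],"rotation":[0,0,0],"fingers":0.1},{"translation":[0,0,-0.173],"rotation":[0,0,0],"fingers":0.1}]'
python3 -c "
from h import *
s=sense();print(s['joints'].round(3),delta([.602,-.052,.27],93.4,s))"
```

```text
clock: 4.65
eef_pos: [0.4599, 0.3026, 0.2705]
orientation: [0.001, 0.364, 0.931, 0.001]
force: [-0.5, 0.4, -1.6]
finger_gap: 0.0219
finger_force: 39.6
[ 0.582  0.235 -0.228  1.106  0.     1.328] (array([-0.345 , -0.164 ,  0.0004]), array([  0.09,   0.07, -46.15]))
```

```bash
python3 -m handwheel '[{"translation":[-0.02,-0.009,0],"rotation":[0,0,-3],"fingers":0.1},{"translation":[-0.05,-0.023,0],"rotation":[0,0,-7],"fingers":0.1},{"translation":[-0.08,-0.038,0],"rotation":[0,0,-11],"fingers":0.1},{"translation":[-0.11,-0.052,0],"rotation":[0,0,-15],"fingers":0.1},{"translation":[-0.14,-0.066,0],"rotation":[0,0,-19],"fingers":0.1},{"translation":[-0.17,-0.08,0],"rotation":[0,0,-23],"fingers":0.1},{"translation":[-0.2,-0.095,0],"rotation":[0,0,-27],"fingers":0.1},{"translation":[-0.23,-0.109,0],"rotation":[0,0,-31],"fingers":0.1},{"translation":[-0.26,-0.123,0],"rotation":[0,0,-35],"fingers":0.1},{"translation":[-0.29,-0.137,0],"rotation":[0,0,-39],"fingers":0.1},{"translation":[-0.315,-0.15,0],"rotation":[0,0,-42.5],"fingers":0.1},{"translation":[-0.335,-0.16,0],"rotation":[0,0,-45],"fingers":0.1},{"translation":[-0.345,-0.164,0],"rotation":[0,0,-46],"fingers":0.1},{"translation":[-0.345,-0.164,0],"rotation":[0,0,-46],"fingers":0.1},{"translation":[-0.345,-0.164,0],"rotation":[0,0,-46],"fingers":0.1},{"translation":[-0.345,-0.164,0],"rotation":[0,0,-46],"fingers":0.1}]'
python3 - <<'E'
from h import *
s=sense(); im=imaging.snapshot("wrist"); cv2.imwrite("pics/w3.png",im); c=cam("wrist",s)
print(s["joints"].round(3), delta([.602,-.052,.27],93.4,s))
for n,z in (("path_left",.1),("path_right",.1),("photometer",0),("shutter",.018)):
    for d in imaging.pinpoint(n,"wrist")[:2]: print(n,d["xy"],d["score"],atz(c,d["xy"],z))
print(imaging.pinpoint("cell","wrist")[:1],imaging.pinpoint("cell_window","wrist")[:1])
E
```

```text
clock: 6.25
eef_pos: [0.6008, -0.0515, 0.2689]
orientation: [-0.001, -0.029, 1.0, 0.0]
force: [-0.3, -0.4, -1.3]
finger_gap: 0.0218
finger_force: 39.5
[-0.086  0.336 -0.097  1.14   0.    -0.143] (array([-0.0011, -0.0005, -0.0011]), array([ 0.03, -0.1 , -0.12]))
path_left [325.7, 242.6] 0.65 [ 0.60155236 -0.05020239  0.1       ]
path_right [116.4, 244.1] 0.94 [ 0.61203173 -0.20769812  0.1       ]
photometer [245.4, 197.2] 0.97 [ 0.59120458 -0.13164763  0.        ]
photometer [322.9, 287.7] 0.73 [ 0.68692526 -0.04776452  0.        ]
shutter [147.3, 129.2] 0.94 [ 0.52955815 -0.21709399  0.018     ]
[{'xy': [328.4, 289.4], 'score': 0.62}] [{'xy': [321.4, 306.7], 'score': 0.9}]
```

View pics/w3.png

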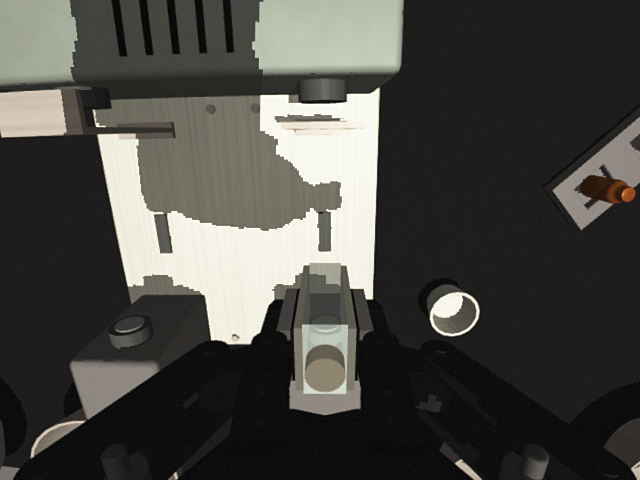

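The wrist view shows the lamp at the top and the base plate's +y edge running from (382,90) to (374,295). The -y edge runs from (98,140) to (130,285), and the far edge shows near (235,345). The open frame is at (320,125). I'll fit these edges to refine the photometer pose.

```bash
python3 - <<'E'
from h import *
im=cv2.imread("pics/w3.png");g=cv2.cvtColor(im,6).astype(float);s=sense();c=cam("wrist",s)
def sub(line,i0,sign):
    d=np.diff(cv2.GaussianBlur(line.reshape(1,-1),(1,1),0).ravel())*sign; k=np.argmax(d); w=d[max(k-2,0):k+3].clip(0); return i0+(w*np.arange(max(k-2,0),k+3)).sum()/w.sum()+.5
r=[(sub(g[y,365:395],365,-1),y) for y in range(115,285,5)]
l=[(sub(g[y,90:140],90,1),y) for y in range(145,280,5)]
b=[(x,sub(g[335:355,x],335,-1)) for x in range(216,245,3)]
W=lambda q:np.array([atz(c,p,.018)[:2] for p in q])
def fit(P):
    v=cv2.fitLine(P.astype(np.float32),cv2.DIST_HUBER,0,1e-4,1e-4).ravel(); 
    return np.array(v[2:]),np.degrees(np.arctan2(v[1],v[0])), np.abs(np.cross(P-v[2:],v[:2])).max()
R_,L_,B_=[fit(W(q)) for q in (r,l,b)]
print(R_,L_,B_)
for a in (R_[1],L_[1],3.4,3.8):
    a=np.radians(a); ux=np.array([np.cos(a),np.sin(a)]);uy=np.array([-ux[1],ux[0]])
    yr,yl,xb=R_[0]@uy,L_[0]@uy,B_[0]@ux
    print(np.degrees(a),"width",yr-yl)
    for nm,yc in(("both",(yr+yl)/2),("r",yr-.13)):
        C=ux*(xb-.16)+uy*yc; print(nm,C,"left",C+.015*ux+.08*uy,"right",C+.015*ux-.08*uy)
# where slots / lamp tube
t=cam("top")
E
```

```text
(array([ 0.58950037, -0.00304356], dtype=float32), np.float32(4.0212946), np.float64(0.00025904493793764676)) (array([ 0.6226852, -0.2605888], dtype=float32), np.float32(3.9693236), np.float64(0.00016620789114992884)) (array([ 0.75375575, -0.14861624], dtype=float32), np.float32(82.94742), np.float64(0.0021630951871747816))
4.021294 width 0.25923836
both [ 0.5922482  -0.13278946] left [ 0.6016011  -0.05193452] right [ 0.61282146 -0.21154061]
r [ 0.5922749  -0.13316935] left [ 0.6016278  -0.05231441] right [ 0.61284816 -0.2119205 ]
3.9693232 width 0.2592246
both [ 0.5922719  -0.13277519] left [ 0.60169816 -0.05192874] right [ 0.6127738  -0.21154495]
r [ 0.59229875 -0.13316196] left [ 0.601725   -0.05231552] right [ 0.6128006  -0.21193172]
3.4 width 0.25905998357719684
both [ 0.59252341 -0.13262235] left [ 0.6027525  -0.05187356] right [ 0.61224152 -0.21159194]
r [ 0.59255129 -0.13309153] left [ 0.60278037 -0.05234275] right [ 0.61226939 -0.21206112]
3.8 width 0.2591783023103939
both [ 0.59234799 -0.13272911] left [ 0.6020131  -0.05191088] right [ 0.61261692 -0.21155911]
r [ 0.59237521 -0.13313905] left [ 0.60204032 -0.05232082] right [ 0.61264415 -0.21196906]<stdin>:11: DeprecationWarning: Arrays of 2-dimensional vectors are deprecated. Use arrays of 3-dimensional vectors instead. (deprecated in NumPy 2.0)
```

```bash
python3 -W ignore - <<'E'
from h import *
s=sense();c=cam("wrist",s);q=s["orientation"];A=R.from_quat([q[1],q[2],q[3],q[0]]).as_matrix()
print(delta([.6017,-.052,.171],94.0,s), "tool z",A[:,2].round(4))
im=cv2.imread("pics/w3.png");x0,y0=270,240;z=cv2.resize(im[240:430,270:390],None,fx=3,fy=3,interpolation=2)
z=np.clip(z.astype(float)*1.5,0,255).astype(np.uint8).copy()
P=lambda p:tuple(((proj(c,s["eef_pos"]+A@np.array(p))-[x0,y0])*3+1).astype(int))
for zz,col in((.0911,(0,255,0)),(.0331,(0,0,255))):
    cv2.polylines(z,[np.array([P([a*.015,b*.011,zz]) for a,b in((1,1),(1,-1),(-1,-1),(-1,1))])],True,col,1)
cv2.polylines(z,[np.array([P([.007*np.cos(t),.007*np.sin(t),.0251]) for t in np.linspace(0,6.28,30)])],True,(255,0,255),1)
cv2.imwrite("pics/w3z.png",z)
E
```

```text
(array([-0.0001, -0.    ,  0.0991]), array([-0.  ,  0.02, -0.73])) tool z [ 3.e-04 -0.e+00 -1.e+00]
```

View pics/w3z.png

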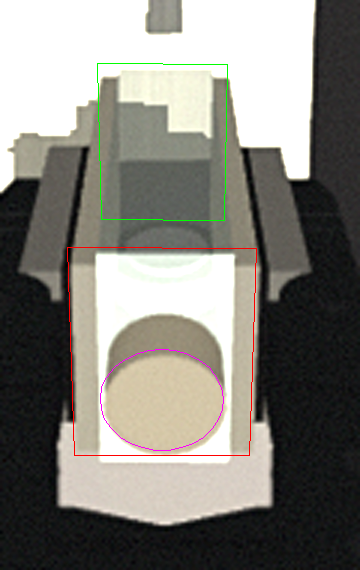

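The overlay puts the cell upright in the grip and within about 1 mm of the predicted outline: its top edge is at row 254 against 248, and the plates are at columns 67–257 as predicted. I'll lower it.

```bash
python3 -m handwheel '[{"translation":[0.0005,0,0],"rotation":[0,0,-0.7],"fingers":0.1},{"translation":[0.0005,0,0.015],"rotation":[0,0,-0.7],"fingers":0.1},{"translation":[0.0005,0,0.03],"rotation":[0,0,-0.7],"fingers":0.1},{"translation":[0.0005,0,0.045],"rotation":[0,0,-0.7],"fingers":0.1},{"translation":[0.0005,0,0.06],"rotation":[0,0,-0.7],"fingers":0.1},{"translation":[0.0005,0,0.075],"rotation":[0,0,-0.7],"fingers":0.1},{"translation":[0.0005,0,0.087],"rotation":[0,0,-0.7],"fingers":0.1},{"translation":[0.0005,0,0.095],"rotation":[0,0,-0.7],"fingers":0.1},{"translation":[0.0005,0,0.099],"rotation":[0,0,-0.7],"fingers":0.1},{"translation":[0.0005,0,0.099],"rotation":[0,0,-0.7],"fingers":0.1},{"translation":[0.0005,0,0.099],"rotation":[0,0,-0.7],"fingers":0.1},{"translation":[0.0005,0,0.099],"rotation":[0,0,-0.7],"fingers":0.1}]'
python3 - <<'E'
from h import *
s=sense(); print(delta([.6012,-.052,.171],94.0,s),s["clock"])
a=imaging.snapshot("side");b=imaging.snapshot("wrist")
cv2.imwrite("pics/f.png",np.hstack([cv2.resize(a[190:330,310:450],(400,400),interpolation=2),b[80:480,120:520]]))
S=cam("side");W=cam("wrist",s);print(proj(S,[.6017,-.052,.1]),proj(W,[.6017,-.052,.1]))
for n in("path_left","cell_window"):print(n,[[(d["xy"],round(d["score"],2)) for d in imaging.pinpoint(n,k)[:1]] for k in("side","wrist")])
E
```

```text
clock: 7.8
eef_pos: [0.6015, -0.0524, 0.1716]
orientation: [0.001, -0.034, 0.999, -0.0]
force: [-0.4, 0.3, -0.4]
finger_gap: 0.0209
finger_force: 39.5
(array([0.0003, 0.0004, 0.0006]), array([-0.01,  0.07, -0.05])) 7.8
[367.90345284 234.60454713] [324.67111452 306.25684525]
path_left [[([370.0, 235.5], 0.85)], [([327.0, 286.9], 0.28)]]
cell_window [[([369.2, 235.2], 0.59)], [([321.4, 305.4], 0.72)]]
```

View pics/f.png

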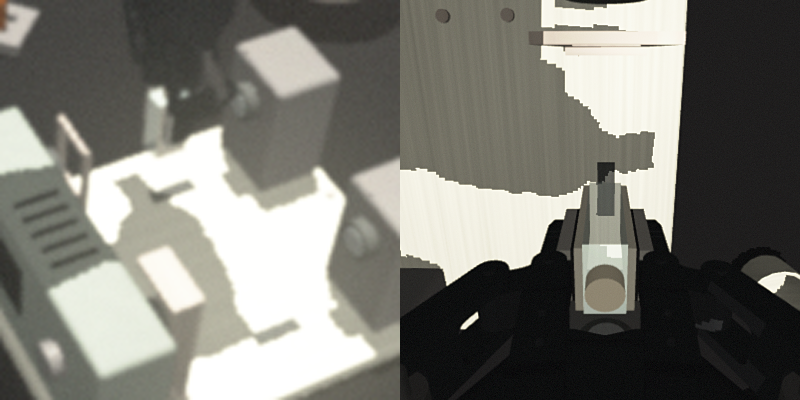

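The side crop shows the cell at (158,118), between the open frame at (75,150) and the left lens at (245,97). In the wrist crop it is upright and touching nothing. The side-camera pinpoints for the cell window (369.2,235.2) and path_left (370.0,235.5) agree, so I'll settle briefly and hand in.

```bash
python3 -m handwheel '[{"translation":[0,0,0],"rotation":[0,0,0],"fingers":0.1},{"translation":[0,0,0],"rotation":[0,0,0],"fingers":0.1},{"translation":[0,0,0],"rotation":[0,0,0],"fingers":0.1},{"translation":[0,0,0],"rotation":[0,0,0],"fingers":0.1}]'
python3 -c "
from workcell import r
print(r.job_done())"
```

```text
clock: 8.5
eef_pos: [0.6011, -0.0523, 0.1709]
orientation: [-0.0, -0.034, 0.999, -0.0]
force: [-0.4, -0.0, -1.3]
finger_gap: 0.0212
finger_force: 39.5
the job is handed in; nothing more can be done
None
```

The job is handed in, with no verdict returned: at 8.5 s the arm is holding the cell upright by its frosted faces in the open left (+y) light path, its window measured within about 1 mm of the path's middle, clear of the photometer and shutter.

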